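# Stack the lunch tins in order and put the lid on

### The arm

A 6-joint arm with a two-finger parallel gripper is mounted at the origin on a cart in front of the work surface, level with it; the furniture and walls round the work are solid. World frame = base frame: x ahead of the robot, y to its left, z up, the work surface at z = 0. Lengths are in m, angles in rad, forces in N, time in s.
With the tool pointing down it reaches from about 0.35 to 0.775 m from the base axis. Payload 7.3 kg.
Tool frame: the origin (TCP) lies at the centre of the arm's flange, where the gripper is bolted on; the fingertips stand 178 mm ahead of it and the grasp point (between the pads) lies 159 mm ahead of it (tip_extent is the distance from the TCP to the fingertips, in m); z points along the fingers, y is the line along which they close (so a half turn about z gives the same grasp; the last joint's range is limited). The gripper opens to 92 mm and grips with 3 to 60 N. Pads are 19 mm wide; open, the fingers measure 130 mm over their backs; the gripper's body (75 mm by 190 mm) begins 47 mm behind the grasp point.
Start: joints at [1.127, 0.342, 1.524, -0, 1.275, -0.146], TCP at [0.154, 0.502, 0.405] pointing down, gripper open.
Joint ranges: [-2.53, 2.53], [-0.77, 2.02], [0.04, 2.7], [-1, 4.14], [0.28, 2.66], [-3.11, 3.11]. Speed limits (rad/s): [2.57, 2.57, 3.14, 3.14, 3.14, 3.14].

### API

Orientations are given as [roll, pitch, yaw] about the fixed x, y, z axes, in that order (R = Rz(yaw) Ry(pitch) Rx(roll)).
In Python, from cell import * gives the robot as it stands.
- The arm moves only by the tool arm_command, never from a script. Its arguments are lists of equal length, an entry for each row: "xyz": the shift along the world's x, y, z in mm, a list of three; "spin": the turn about the world's z in degrees. In form: {"xyz": [[tx, ty, tz], ...], "spin": [spin, ...]}. A call has 1 to 20 rows; each row shifts and turns the commanded pose from where the row before left it; what a row does not reach is not made up. A row lasts 1/10 s, in which the tool goes at most 50 mm and 8.59 degrees, less where a joint would pass 70% of its speed; a pose out of reach is approached as far as the arm can. A call with a gripper value outside its range is refused whole. "jaw" is the opening, from -1 (shut) to 1 (fully open), set as the call begins (left out, the last holds). The fingers move at their own pace and stop on an object; "squeeze" is the grip in N (left out, the last holds). Time passes only in rows, so rows that do not move let the fingers close. It gives the time, the measured TCP pose, the force, the opening and the grip force at its end, in the units of the state.
- observe(): the state, without advancing time (a new reading comes with each control period).
- read_camera(name): name is "side" or "top"; returns a dict with "img" (480x640x3 uint8, red, green, blue), "depth" (480x640 float32, m along the optical axis (not along the pixel's ray), 0 where there is no reading), "fx", "fy", "cx", "cy" (pixels), "world_from_camera" (4x4, takes a point from camera to world coordinates). Camera axes: x right, y up, looking along -z (the intrinsics and any distortion apply to the point x, -y, -z); pixel columns grow to the right and rows downward; lengths in m; the calibration is good to about 2 mm. A picture is of the moment at which its call begins.
- hand_in(): hands the job in; it is judged then, once.
The state is a dict: "time": time; "qpos": joint angles; "qvel": joint speeds; "joint_efforts": joint torques, N m; "tool_pos": TCP position; "tool_rot": TCP orientation; "contact_force": force on the tool from outside, world axes, zero at the start; "torque": the same for the moment, N m; "opening": finger opening in m; "grip_force": force on a finger pad.
Only numpy, scipy, OpenCV 4.12 (cv2) and the standard library are available. Lean on these libraries where they do the work, as an engineer would, in place of code of your own. Each camera call takes 0.05 s, during which the arm holds its last target. There are 200 camera calls.

### The job

Please put the stacking lunch tin together on its round dark wooden stand: the blue tin at the bottom, the green one on it, the yellow one on that, and the metal lid on top. Each piece must sit upright and fully home in the one below, with nothing left leaning. Leave the espresso cup and the tea-light where they are.

Things in the scene. Friction and masses are not known exactly. Their poses are not given: they have to be found in the camera images.
- tier_blue: Blue open round lunch tin, outside 62 mm, 54 mm high, walls 3 mm, straight; grasp across the outside. Under it a tapered foot 7 mm deep (44 to 51 mm across), then a flat shoulder at z = 7 mm (rests on the rim below; the foot drops into its 56 mm mouth). Origin: centre of the foot's underside, z up. Next piece's origin, fully home: 47 mm above this one's.
- tier_green: Green open round lunch tin, outside 62 mm, 46 mm high, walls 3 mm, straight; grasp across the outside. Under it a tapered foot 7 mm deep (44 to 51 mm across), then a flat shoulder at z = 7 mm (rests on the rim below; the foot drops into its 56 mm mouth). Origin: centre of the foot's underside, z up. Next piece's origin, fully home: 39 mm above this one's.
- tier_yellow: Yellow open round lunch tin, outside 62 mm, 40 mm high, walls 3 mm, straight; grasp across the outside. Under it a tapered foot 7 mm deep (44 to 51 mm across), then a flat shoulder at z = 7 mm (rests on the rim below; the foot drops into its 56 mm mouth). Origin: centre of the foot's underside, z up. Next piece's origin, fully home: 33 mm above this one's.
- lid: Bright metal lid, 62 mm across, flange z = 7 to 13 mm; black round knob to grasp from above, 22 mm across at z = 22 to 34 mm, top z = 37 mm. Under it a tapered foot 7 mm deep (44 to 51 mm across), then a flat shoulder at z = 7 mm (rests on the rim below; the foot drops into its 56 mm mouth). Origin: centre of the foot's underside, z up.
- stand: Round dark wooden stand, fixed to the worktop, 90 mm across and 14 mm high, with a round recess in the middle of its top, 56 mm across and 9 mm deep, for the foot of the lowest tin. Origin: centre of its underside, on the worktop. With the blue tin fully home its origin lies 7 mm above this one.
- cup: White espresso cup, 58 mm wide, 85 mm over its ear, 56 mm high. Origin: on its underside, at the centre of cup and ear together; the bowl lies toward its +y, the ear toward its -y. Loose bystander: leave it.
- tealight: Small open tea-light with green wax in a pale cup, 38 mm across, 15 mm high, standing among the pieces. Origin: centre of its underside. Loose bystander: leave it.
Mind the look-alikes: they are no part of the job. Leave any purple or red look-alike of the lid alone.

How it is judged:
At the end, for the whole second after the job is handed in: The blue tin sits in the stand, the green tin in the blue one, the yellow in the green and the lid in the yellow: each centred on the piece below within 7 mm, seated to within 3 mm below or 4 mm above its full depth, tilted less than 0.08 rad, released and at rest (horizontal distance between tier_blue and stand below 0.007 m and z of tier_blue in the frame of stand between 0.004 and 0.011 m and angle between each of tier_blue, tier_green, tier_yellow, lid's own z axis and vertical below 0.08 rad and linear speed of each of tier_blue, tier_green, tier_yellow, lid below 0.02 m/s and angular speed of each of tier_blue, tier_green, tier_yellow, lid below 0.2 rad/s and horizontal distance between tier_green and tier_blue below 0.007 m and z of tier_green in the frame of tier_blue between 0.044 and 0.051 m and horizontal distance between tier_yellow and tier_green below 0.007 m and z of tier_yellow in the frame of tier_green between 0.036 and 0.043 m and horizontal distance between lid and tier_yellow below 0.007 m and z of lid in the frame of tier_yellow between 0.03 and 0.037 m); the robot touches nothing.
It fails at once if the espresso cup moved more than 25 mm from where it stood (distance of cup from where it was at the start of the episode above 0.025 m).
It fails at once if the tea-light moved more than 25 mm from where it stood (distance of tealight from where it was at the start of the episode above 0.025 m).
It also fails if it takes over 118 s, if anything falls off the work surface, if the arm or the gripper's body presses on something with over 40 N, if the wrist force passes 120 N, or if a joint passes its speed limit or range.

## Working session

There is one attempt and no reset: what is moved stays moved. The work goes in short steps, Python scripts to look and compute and a tool call to move; the robot and the scene stay as the last step left them, time stands still between calls to the robot, and variables do not carry over. Pictures are saved under pics/ and viewed, at most 14 in all, crops included, and the job is handed in when it is done.

Besides the shell and the picture viewer there is one more tool, called as a command line: name --pt "numbers of a row" for each row, then --argument value for the rest. arm_command: Moves the arm, as the interface text tells. Its arguments: {"type":"object","properties":{"xyz":{"type":"array","items":{"type":"array","items":{"type":"number"}}},"spin":{"type":"array","items":{"type":"number"}},"jaw":{"type":"number"},"squeeze":{"type":"number"}},"required":["xyz","spin"]}

```bash
mkdir -p pics
cat > h.py <<'E'
from cell import *
import numpy as np, cv2
def shot(n,fn=None):
    c=read_camera(n)
    if fn: cv2.imwrite('pics/'+fn,c['img'][:,:,::-1])
    return c
def pts(c):
    v,u=np.mgrid[:480,:640]; d=c['depth']
    p=np.stack([(u-c['cx'])/c['fx']*d,-(v-c['cy'])/c['fy']*d,-d],-1)
    T=np.array(c['world_from_camera']); return p@T[:3,:3].T+T[:3,3]
def ray(c,u,v,z):
    T=np.array(c['world_from_camera']); r=T[:3,:3]@np.array([(u-c['cx'])/c['fx'],-(v-c['cy'])/c['fy'],-1]); o=T[:3,3]
    return o+r*(z-o[2])/r[2]
E
python3 - <<'E'
from h import *
import pickle
for n in ('top','side'):
    c=shot(n,n+'0.png'); pickle.dump(c,open(n+'0.pkl','wb'))
    print({k:c[k] for k in c if k not in('img','depth')}, (c['depth']>0).mean())
print(observe())
E
```

```text
{'fx': 520.2150058829529, 'fy': 520.2150058829529, 'cx': 327.6616690211638, 'cy': 242.7542364927271, 'world_from_camera': array([[-0.00290897,  0.99653496, -0.08312405,  0.49031016],
       [-0.99995983, -0.00219409,  0.00869024, -0.04696977],
       [ 0.00847775,  0.08314599,  0.99650132,  0.91075513],
       [ 0.        ,  0.        ,  0.        ,  1.        ]])} 0.9959537760416667
{'fx': 476.12102587193755, 'fy': 476.12102587193755, 'cx': 317.56115432425696, 'cy': 234.15337911532671, 'world_from_camera': array([[-0.98493108, -0.07422835,  0.15620795,  0.70070099],
       [ 0.17293989, -0.41434594,  0.89353749,  0.71742696],
       [-0.00160168,  0.90708743,  0.42093923,  0.39980377],
       [ 0.        ,  0.        ,  0.        ,  1.        ]])} 0.995927734375
{'time': 0.1, 'qpos': array([ 1.12699747e+00,  3.42633511e-01,  1.52492927e+00,  1.14326798e-05,
        1.27541867e+00, -1.45964601e-01]), 'qvel': array([-0.00076229, -0.00162231, -0.00261696, -0.00042722, -0.00042425,
        0.00114589]), 'joint_efforts': array([ 2.20057067e-03, -4.31996119e+01, -2.44696659e+01,  7.20899552e-02,
        5.25457738e-02, -2.78156949e-05]), 'tool_pos': array([0.15396533, 0.50178187, 0.40412172]), 'tool_rot': array([-3.14022021e+00, -2.12812973e-04,  2.84375492e+00]), 'contact_force': array([ 0.11600172, -0.60991007,  0.03529809]), 'torque': array([ 0.0237317 ,  0.05879155, -0.02690959]), 'grip_force': 0.0, 'opening': 0.0920787228694949}
```

View pics/top0.png

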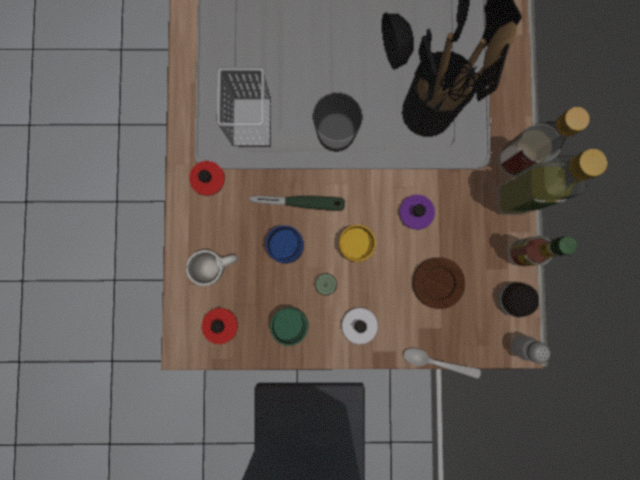

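View pics/side0.png

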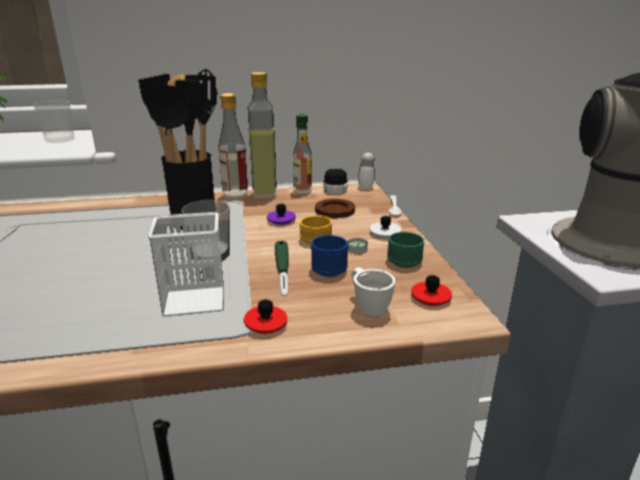

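The top view shows the blue tin at (285,244), green at (289,325), yellow at (357,243), stand at (438,283), tea-light at (325,284) and cup at (206,267). There are four lid candidates: bright metal (360,326), purple (418,211), red (207,178) and red (220,326). Only the one at (360,326) is bright metal, and the others are coloured look-alikes. I'll measure the pieces and confirm the lid in a crop.

Run:
```python
from h import *
import pickle
c=pickle.load(open('top0.pkl','rb')); P=pts(c); hsv=cv2.cvtColor(c['img'],cv2.COLOR_RGB2HSV)
cv2.imwrite('pics/lidcrop.png',cv2.resize(c['img'][180:370,260:480,::-1],None,fx=3,fy=3,interpolation=cv2.INTER_CUBIC))
for n,(u,v),r,zt in [('blue',(285,244),24,.054),('green',(289,325),24,.046),('yellow',(357,243),24,.040),('lidflange',(360,326),24,.013),('stand',(438,283),32,.014),('tealight',(325,284),14,.015),('cup',(206,267),36,.056)]:
    m=np.zeros((480,640),np.uint8); cv2.circle(m,(u,v),r,1,-1)
    d=m.astype(bool)&(abs(P[...,2]-zt)<.005); q=P[d]
    (x,y),R=cv2.minEnclosingCircle(q[:,:2].astype(np.float32))
    b=(q[:,:2].max(0)+q[:,:2].min(0))/2
    print(n,len(q),'z',q[:,2].mean().round(4),'circ',np.round([x,y,2*R],4),'bbox',b.round(4),'ext',np.ptp(q[:,:2],axis=0).round(4))
m=np.zeros((480,640),np.uint8); cv2.circle(m,(360,326),14,1,-1)
q=P[m.astype(bool)&(P[...,2]>.028)]; print('knob',len(q),q.mean(0),np.ptp(q,axis=0))
for n,(lo,hi) in {'blue':((100,100,30),(130,255,255)),'green':((65,80,30),(95,255,255)),'yellow':((18,120,60),(32,255,255))}.items():
    mm=cv2.inRange(hsv,lo,hi); k,_,st,ce=cv2.connectedComponentsWithStats(mm)
    i=[i for i in range(1,k) if 150<ce[i][1]<360 and st[i,4]>300]; print(n,[(ce[j],st[j]) for j in i])
print('table',np.median(P[280:300,370:400,2]))
```

```text
blue 231 z 0.0545 circ [0.5612 0.0181 0.0626] bbox [0.5609 0.0185] ext [0.0611 0.0613]
green 225 z 0.0466 circ [0.4244 0.0106 0.0624] bbox [0.4244 0.0103] ext [0.0607 0.0609]
yellow 227 z 0.0405 circ [ 0.5639 -0.1036  0.0625] bbox [ 0.5642 -0.1039] ext [0.061  0.0608]
lidflange 881 z 0.0141 circ [ 0.4233 -0.1084  0.0617] bbox [ 0.4232 -0.1088] ext [0.0595 0.0601]
stand 1361 z 0.015 circ [ 0.4962 -0.2461  0.0901] bbox [ 0.4962 -0.2455] ext [0.0877 0.0881]
tealight 109 z 0.0123 circ [ 0.4947 -0.0508  0.0378] bbox [ 0.4949 -0.0509] ext [0.0361 0.0362]
cup 368 z 0.0551 circ [0.5256 0.1408 0.0785] bbox [0.5215 0.1408] ext [0.0575 0.0749]
knob 138 [ 0.42540586 -0.10672857  0.05639738] [0.07630569 0.07122151 0.8818256 ]
blue [(array([284.13043478, 243.90917874]), array([ 266,  226,   37,   37, 1035], dtype=int32))]
green [(array([288.47651775, 324.32646048]), array([271, 308,  36,  36, 873], dtype=int32))]
yellow [(array([591.75731497, 162.52667814]), array([578, 149,  29,  28, 581], dtype=int32)), (array([356.73219116, 242.78809739]), array([ 338,  224,   38,   38, 1109], dtype=int32))]
table 0.001130598905037361
```

View pics/lidcrop.png

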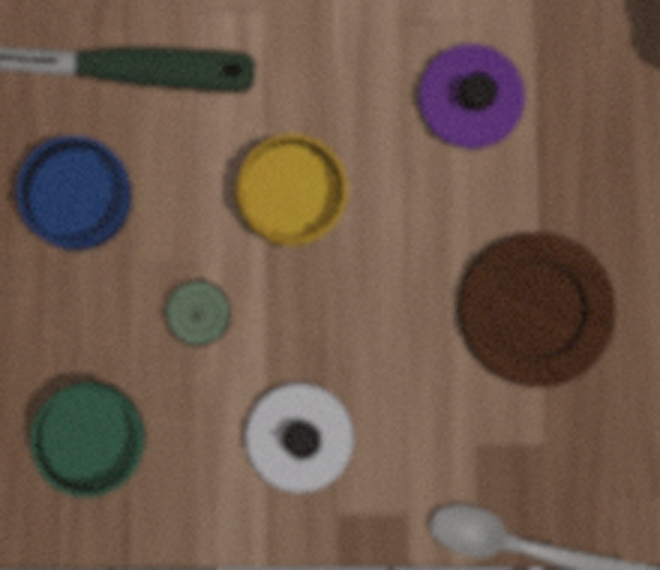

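The crop confirms it: the metal lid is bright white-grey with a black knob, about (360,326) in the full image, and the purple one is separate. Sizes and heights match the specification. Next I'll check clearance around the grasps and the stand.

Run:
```python
from h import *
import pickle
c=pickle.load(open('top0.pkl','rb')); P=pts(c)
f=lambda a,b,e,g:P[a:b,e:g].reshape(-1,3)
for n,r in {'knife':(190,216,248,350),'jar':(280,320,498,542),'sauce':(230,270,505,580),'shaker':(330,365,508,552),'bottle':(140,215,495,610)}.items():
    q=f(*r); q=q[(q[:,2]>.006)&(q[:,2]<.5)]; print(n,q.min(0).round(3),q.max(0).round(3))
print('rec',P[275:292,430:446].reshape(-1,3).mean(0))
m=np.zeros((480,640),np.uint8); cv2.circle(m,(361,326),10,1,-1)
q=P[m.astype(bool)&(P[...,2]>.03)&(P[...,2]<.045)]; print('knob',len(q),q.mean(0),np.ptp(q,axis=0))
```

```text
knife [ 0.62  -0.084  0.006] [0.649 0.079 0.023]
jar [ 0.439 -0.426  0.006] [ 0.5   -0.347  0.058]
sauce [ 0.515 -0.432  0.006] [ 0.587 -0.366  0.192]
shaker [ 0.356 -0.432  0.006] [ 0.416 -0.365  0.093]
bottle [ 0.586 -0.432  0.006] [ 0.743 -0.35   0.287]
rec [ 0.49516307 -0.24472694  0.00956858]
knob 134 [ 0.42394228 -0.10812779  0.03747495] [0.01993029 0.02010972 0.01169594]
```

Everything is reachable with the jaws closing along x. First, move above the blue tin.

arm_command --pt "20 -24 -5" --pt "20 -24 -5" --pt "20 -24 -5" --pt "20 -24 -5" --pt "20 -24 -5" --pt "20 -24 -5" --pt "20 -24 -5" --pt "20 -24 -5" --pt "20 -24 -5" --pt "20 -24 -5" --pt "20 -24 -5" --pt "20 -24 -5" --pt "20 -24 -5" --pt "20 -24 -5" --pt "20 -24 -5" --pt "20 -24 -5" --pt "20 -24 -5" --pt "20 -24 -5" --pt "20 -24 -5" --pt "0 0 0" --spin '[-4,-4,-4,-4,-4,-4,-4,-4,-4,-4,-4,-4,-4,-4,-4,-4,-4,-4,-1,0]' --jaw 0.65 --squeeze 20

```text
time: 2.1
tool_pos: [0.5357, 0.0433, 0.3086]
tool_rot: [-3.142, 0.001, 1.566]
contact_force: [-0.5, 1.0, -0.2]
opening: 0.076
grip_force: 0.0
```

arm_command --pt "13 -13 -10" --pt "13 -13 -20" --pt "0 0 -20" --pt "0 0 0" --pt "0 0 0" --spin '[0,0,0,0,0]'

```text
time: 2.6
tool_pos: [0.5597, 0.0204, 0.2598]
tool_rot: [-3.14, -0.0, 1.57]
contact_force: [0.7, 0.4, 0.1]
opening: 0.0754
grip_force: 0.0
```

arm_command --pt "1 -2 -20" --pt "0 0 -20" --pt "0 0 -18" --pt "0 0 0" --pt "0 0 0" --pt "0 0 0" --spin '[0,0,0,0,0,0]'

```text
time: 3.2
tool_pos: [0.5615, 0.0181, 0.2034]
tool_rot: [3.139, 0.0, 1.57]
contact_force: [-0.8, -0.2, 0.0]
opening: 0.0757
grip_force: 0.0
```

arm_command --pt "0 0 0" --pt "0 0 0" --pt "0 0 0" --pt "0 0 0" --pt "0 0 0" --pt "0 0 0" --pt "0 0 0" --pt "0 0 0" --spin '[0,0,0,0,0,0,0,0]' --jaw -1

```text
time: 4.0
tool_pos: [0.5611, 0.0179, 0.2024]
tool_rot: [3.141, 0.0, 1.57]
contact_force: [-2.4, 0.3, 6.0]
opening: 0.0602
grip_force: 20.0
```

arm_command --pt "0 0 10" --pt "0 0 25" --pt "0 0 25" --pt "0 0 20" --pt "-5 -22 0" --pt "-5 -22 0" --pt "-5 -22 0" --pt "-5 -22 0" --pt "-5 -22 0" --pt "-5 -22 0" --pt "-5 -22 0" --pt "-5 -22 0" --pt "-5 -22 0" --pt "-5 -22 0" --pt "-5 -22 0" --pt "-10 -22 0" --pt "0 0 0" --pt "0 0 0" --pt "0 0 0" --spin '[0,0,0,0,0,0,0,0,0,0,0,0,0,0,0,0,0,0,0]'

```text
time: 5.9
tool_pos: [0.4962, -0.2454, 0.2819]
tool_rot: [3.141, -0.0, 1.57]
contact_force: [0.8, 0.2, -2.2]
opening: 0.0605
grip_force: 20.0
```

Run:
```python
from h import *
shot('side','s1.png'); c=shot('top'); P=pts(c); s=observe(); print(s['tool_pos'],s['opening'],s['contact_force'])
```

```text
[ 0.49633605 -0.24524971  0.28185141] 0.06101575327560823 [ 0.4363573  -0.33258754 -1.08364999]
```

View pics/s1.png

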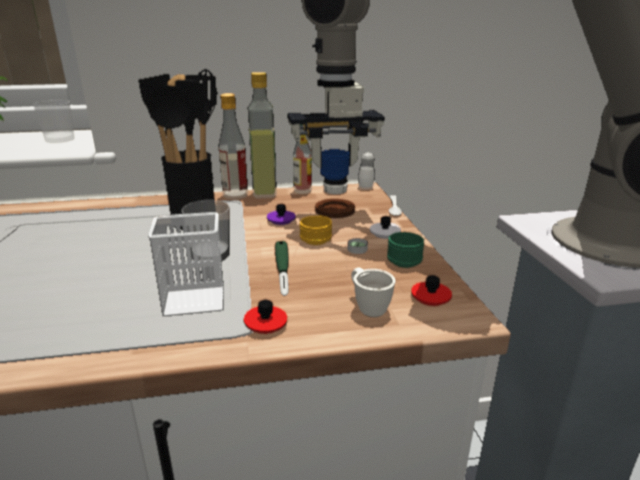

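The side view shows the blue tin held upright at (335,165), directly above the stand at (335,208). I'll lower it now.

arm_command --pt "0 0 -20" --pt "0 0 -20" --pt "0 0 -12" --pt "0 0 -7" --pt "0 0 -5" --pt "0 0 -4" --pt "0 0 -3" --pt "0 0 -2" --pt "0 0 0" --pt "0 0 0" --spin '[0,0,0,0,0,0,0,0,0,0]'

```text
time: 7.0
tool_pos: [0.496, -0.2462, 0.2094]
tool_rot: [3.141, 0.0, 1.57]
contact_force: [-2.9, 1.0, 5.8]
opening: 0.0605
grip_force: 20.0
```

arm_command --pt "0 0 0" --pt "0 0 0" --pt "0 0 0" --pt "0 0 0" --pt "0 0 10" --pt "0 0 25" --pt "0 0 30" --pt "0 0 30" --pt "0 0 0" --pt "0 0 0" --spin '[0,0,0,0,0,0,0,0,0,0]' --jaw 0.65

```text
time: 8.0
tool_pos: [0.496, -0.2461, 0.3047]
tool_rot: [3.14, 0.001, 1.57]
contact_force: [-0.2, 0.5, -0.5]
opening: 0.0758
grip_force: 0.0
```

```bash
cat >> h.py <<'E'
def check(zt,tol=.006,x=.496,y=-.246):
    c=shot('side'); P=pts(c); q=P[(abs(P[...,2]-zt)<tol)&(np.hypot(P[...,0]-x,P[...,1]-y)<.045)]
    print('n',len(q),'zmax',q[:,2].max(),'side rim z99',np.percentile(q[:,2],97),'bbox',(q.max(0)+q.min(0))/2,np.ptp(q,axis=0))
E
python3 -c "
from h import *
check(.056)
print(observe()['tool_pos'])"
```

```text
n 285 zmax 0.06196979850485235 side rim z99 0.06132543497544706 bbox [ 0.49678842 -0.24493372  0.05601388] [0.06026705 0.06601463 0.01191184]
[ 0.49578057 -0.24592508  0.30367936]
```

Blue is seated, with its rim at 61 mm as expected. Green is next.

arm_command --pt "-6 21 0" --pt "-6 21 0" --pt "-6 21 0" --pt "-6 21 0" --pt "-6 21 0" --pt "-6 21 0" --pt "-6 21 0" --pt "-6 21 0" --pt "-6 21 0" --pt "-6 21 0" --pt "-6 21 -15" --pt "-6 26 -25" --pt "0 0 -25" --pt "0 0 0" --pt "0 0 0" --pt "0 0 0" --spin '[0,0,0,0,0,0,0,0,0,0,0,0,0,0,0,0]'

```text
time: 9.65
tool_pos: [0.4245, 0.0105, 0.2394]
tool_rot: [3.14, 0.0, 1.569]
contact_force: [0.1, -0.7, -0.2]
opening: 0.0758
grip_force: 0.0
```

arm_command --pt "0 0 -20" --pt "0 0 -20" --pt "0 0 -6" --pt "0 0 0" --pt "0 0 0" --spin '[0,0,0,0,0]'

```text
time: 10.15
tool_pos: [0.4245, 0.0107, 0.1936]
tool_rot: [3.14, 0.0, 1.569]
contact_force: [0.5, 0.4, -0.0]
opening: 0.0758
grip_force: 0.0
```

arm_command --pt "0 0 0" --pt "0 0 0" --pt "0 0 0" --pt "0 0 0" --pt "0 0 0" --pt "0 0 0" --pt "0 0 0" --pt "0 0 0" --spin '[0,0,0,0,0,0,0,0]' --jaw -1

```text
time: 10.95
tool_pos: [0.4241, 0.0109, 0.1934]
tool_rot: [3.141, 0.0, 1.57]
contact_force: [-1.4, 0.9, 7.4]
opening: 0.0624
grip_force: 20.0
```

arm_command --pt "0 0 10" --pt "0 0 25" --pt "0 0 30" --pt "0 0 30" --pt "6 -21 15" --pt "6 -21 0" --pt "6 -21 0" --pt "6 -21 0" --pt "6 -21 0" --pt "6 -21 0" --pt "6 -21 0" --pt "6 -21 0" --pt "6 -21 0" --pt "6 -21 0" --pt "6 -21 0" --pt "6 -26 0" --pt "0 0 0" --pt "0 0 0" --pt "0 0 0" --spin '[0,0,0,0,0,0,0,0,0,0,0,0,0,0,0,0,0,0,0]'

```text
time: 12.85
tool_pos: [0.4957, -0.2453, 0.3028]
tool_rot: [-3.141, -0.001, 1.57]
contact_force: [-0.1, 0.6, -0.9]
opening: 0.0627
grip_force: 20.0
```

arm_command --pt "0 -0.5 -20" --pt "0 0 -15" --pt "0 0 -7" --pt "0 0 -5" --pt "0 0 -4" --pt "0 0 -3" --pt "0 0 -2" --pt "0 0 0" --pt "0 0 0" --spin '[0,0,0,0,0,0,0,0,0]'

```text
time: 13.75
tool_pos: [0.4961, -0.2466, 0.2474]
tool_rot: [3.141, 0.0, 1.57]
contact_force: [-1.2, 0.7, 3.8]
opening: 0.0623
grip_force: 20.0
```

arm_command --pt "0 0 0" --pt "0 0 0" --pt "0 0 0" --pt "0 0 0" --pt "0 0 10" --pt "0 0 25" --pt "0 0 30" --pt "0 0 0" --pt "0 0 0" --spin '[0,0,0,0,0,0,0,0,0]' --jaw 0.65

```text
time: 14.65
tool_pos: [0.4961, -0.2466, 0.3128]
tool_rot: [3.14, 0.001, 1.57]
contact_force: [0.0, -0.0, -0.7]
opening: 0.0756
grip_force: 0.0
```

```bash
python3 -c "
from h import *
check(.095)
print(observe()['tool_pos'])"
```

```text
n 285 zmax 0.10082707910467043 side rim z99 0.10037590861099817 bbox [ 0.49746149 -0.24477739  0.09492301] [0.0597121  0.06536551 0.01180814]
[ 0.49581819 -0.2464703   0.31174622]
```

Green is seated, with its rim at 100 mm. Yellow is next.

arm_command --pt "8 18 0" --pt "8 18 0" --pt "8 18 0" --pt "8 18 0" --pt "9 18 0" --pt "9 18 0" --pt "9 18 -20" --pt "9 17 -25" --pt "0 0 -25" --pt "0 0 -20" --pt "0 0 0" --pt "0 0 0" --pt "0 0 0" --spin '[0,0,0,0,0,0,0,0,0,0,0,0,0]'

```text
time: 16.0
tool_pos: [0.5643, -0.1038, 0.2226]
tool_rot: [3.14, 0.0, 1.569]
contact_force: [-0.7, -0.2, -0.3]
opening: 0.0753
grip_force: 0.0
```

arm_command --pt "0 0 -20" --pt "0 0 -15" --pt "0 0 0" --pt "0 0 0" --pt "0 0 0" --spin '[0,0,0,0,0]'

```text
time: 16.5
tool_pos: [0.5645, -0.1038, 0.1881]
tool_rot: [3.139, 0.001, 1.57]
contact_force: [0.6, 0.9, -0.2]
opening: 0.0759
grip_force: 0.0
```

arm_command --pt "0 0 0" --pt "0 0 0" --pt "0 0 0" --pt "0 0 0" --pt "0 0 0" --pt "0 0 0" --pt "0 0 0" --pt "0 0 0" --spin '[0,0,0,0,0,0,0,0]' --jaw -1

```text
time: 17.3
tool_pos: [0.564, -0.1036, 0.1873]
tool_rot: [3.141, 0.0, 1.57]
contact_force: [-1.4, 0.4, 5.2]
opening: 0.062
grip_force: 20.0
```

arm_command --pt "0 0 10" --pt "0 0 25" --pt "0 0 30" --pt "0 0 30" --pt "0 0 30" --pt "0 0 15" --pt "-8 -18 0" --pt "-8 -18 0" --pt "-8 -18 0" --pt "-8 -18 0" --pt "-9 -18 0" --pt "-9 -18 0" --pt "-9 -18 0" --pt "-9 -17 0" --pt "0 0 0" --pt "0 0 0" --pt "0 0 0" --spin '[0,0,0,0,0,0,0,0,0,0,0,0,0,0,0,0,0]'

```text
time: 19.0
tool_pos: [0.4963, -0.2459, 0.3269]
tool_rot: [3.141, -0.0, 1.57]
contact_force: [0.5, -0.2, -1.0]
opening: 0.0619
grip_force: 20.0
```

arm_command --pt "0 0 -15" --pt "0 0 -12" --pt "0 0 -6" --pt "0 0 -5" --pt "0 0 -4" --pt "0 0 -3" --pt "0 0 -2" --pt "0 0 0" --pt "0 0 0" --spin '[0,0,0,0,0,0,0,0,0]'

```text
time: 19.9
tool_pos: [0.4961, -0.2467, 0.2803]
tool_rot: [3.141, 0.001, 1.57]
contact_force: [-0.2, 0.7, 3.9]
opening: 0.0618
grip_force: 20.0
```

arm_command --pt "0 0 0" --pt "0 0 0" --pt "0 0 0" --pt "0 0 0" --pt "0 0 10" --pt "0 0 25" --pt "0 0 30" --pt "0 0 0" --pt "0 0 0" --spin '[0,0,0,0,0,0,0,0,0]' --jaw 0.65

```text
time: 20.8
tool_pos: [0.496, -0.2466, 0.3458]
tool_rot: [3.14, 0.001, 1.57]
contact_force: [0.2, -0.3, -0.7]
opening: 0.0761
grip_force: 0.0
```

```bash
python3 -c "
from h import *
check(.128)
print(observe()['tool_pos'])"
```

```text
n 299 zmax 0.13372034512287745 side rim z99 0.1332565863231107 bbox [ 0.49689832 -0.24485034  0.12789754] [0.06081478 0.06659341 0.0116456 ]
[ 0.49582963 -0.24644633  0.34470526]
```

Yellow is seated, with its rim at 133 mm. Now the lid.

arm_command --pt "-9 17 0" --pt "-9 17 0" --pt "-9 17 0" --pt "-9 17 0" --pt "-9 17 0" --pt "-9 17 0" --pt "-9 18 -10" --pt "-9.5 18 -20" --pt "0 0 -25" --pt "0 0 -25" --pt "0 0 -25" --pt "0 0 -15" --pt "0 0 0" --pt "0 0 0" --pt "0 0 0" --spin '[0,0,0,0,0,0,0,0,0,0,0,0,0,0,0]' --jaw 0

```text
time: 22.35
tool_pos: [0.4237, -0.1087, 0.2253]
tool_rot: [3.141, 0.0, 1.57]
contact_force: [-0.5, -0.8, 1.5]
opening: 0.0458
grip_force: 0.0
```

arm_command --pt "0 0 -15" --pt "0 0 -10" --pt "0 0 -5" --pt "0 0 0" --pt "0 0 0" --pt "0 0 0" --spin '[0,0,0,0,0,0]'

```text
time: 22.95
tool_pos: [0.4237, -0.1087, 0.1951]
tool_rot: [3.141, 0.0, 1.57]
contact_force: [-0.0, -0.3, -0.7]
opening: 0.0458
grip_force: 0.0
```

arm_command --pt "0 0 0" --pt "0 0 0" --pt "0 0 0" --pt "0 0 0" --pt "0 0 0" --pt "0 0 0" --pt "0 0 0" --pt "0 0 0" --pt "0 0 0" --pt "0 0 0" --spin '[0,0,0,0,0,0,0,0,0,0]' --jaw -1

```text
time: 23.95
tool_pos: [0.4234, -0.1086, 0.1948]
tool_rot: [-3.141, -0.0, 1.57]
contact_force: [-2.1, -0.7, 5.1]
opening: 0.0207
grip_force: 20.0
```

arm_command --pt "0 0 10" --pt "0 0 25" --pt "0 0 30" --pt "0 0 30" --pt "0 0 30" --pt "0 0 25" --pt "0 0 15" --pt "9 -17 0" --pt "9 -17 0" --pt "9 -17 0" --pt "9 -17 0" --pt "9 -17 0" --pt "9 -17 0" --pt "9 -17 0" --pt "9.5 -18 0" --pt "0 0 0" --pt "0 0 0" --pt "0 0 0" --spin '[0,0,0,0,0,0,0,0,0,0,0,0,0,0,0,0,0,0]'

```text
time: 25.75
tool_pos: [0.4957, -0.2448, 0.3598]
tool_rot: [-3.141, -0.001, 1.57]
contact_force: [0.3, -0.1, -0.5]
opening: 0.0208
grip_force: 20.0
```

```bash
python3 -c "
from h import *
c=shot('side'); cv2.imwrite('pics/s2.png',cv2.resize(c['img'][80:240,250:450,::-1],None,fx=3,fy=3))
print(observe()['tool_pos'])"
```

```text
[ 0.49571021 -0.24479207  0.35988094]
```

View pics/s2.png

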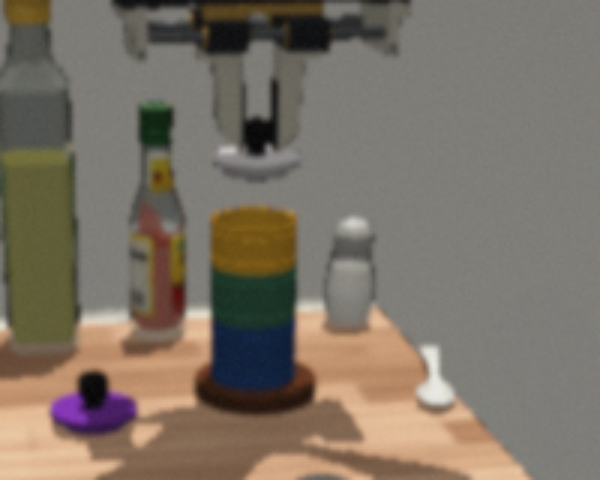

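The crop shows the lid held level at (257,155), directly above a straight stack at (253,300). I'll shift it 1.5 mm in −y and lower it 39 mm.

arm_command --pt "0 -1.5 -10" --pt "0 0 -10" --pt "0 0 -5" --pt "0 0 -5" --pt "0 0 -4" --pt "0 0 -3" --pt "0 0 -2" --pt "0 0 0" --pt "0 0 0" --spin '[0,0,0,0,0,0,0,0,0]'

```text
time: 26.7
tool_pos: [0.4961, -0.2471, 0.3209]
tool_rot: [3.141, 0.0, 1.57]
contact_force: [-0.3, -0.4, -0.4]
opening: 0.021
grip_force: 20.0
```

arm_command --pt "0 0 -1" --pt "0 0 0" --pt "0 0 0" --spin '[0,0,0]'

```text
time: 27.0
tool_pos: [0.4961, -0.2471, 0.3208]
tool_rot: [3.14, 0.001, 1.57]
contact_force: [-1.0, 0.0, 4.5]
opening: 0.0205
grip_force: 20.0
```

arm_command --pt "0 0 0" --pt "0 0 0" --pt "0 0 0" --pt "0 0 0" --pt "0 0 0" --pt "0 0 10" --pt "0 0 25" --pt "0 0 30" --pt "0 0 20" --pt "0 0 0" --pt "0 0 0" --spin '[0,0,0,0,0,0,0,0,0,0,0]' --jaw 0

```text
time: 28.1
tool_pos: [0.4959, -0.247, 0.405]
tool_rot: [3.141, 0.0, 1.57]
contact_force: [0.7, -0.8, -1.7]
opening: 0.046
grip_force: 0.0
```

```bash
python3 -c "
from h import *
check(.139,.004)
check(.158,.008)
c=shot('side'); cv2.imwrite('pics/s3.png',cv2.resize(c['img'][80:340,220:460,::-1],None,fx=2.3,fy=2.3))
print(observe()['tool_pos'])"
```

```text
n 213 zmax 0.14291687629080835 side rim z99 0.141426474074848 bbox [ 0.49683233 -0.24292617  0.13900639] [0.06060558 0.05941842 0.00782096]
n 79 zmax 0.1635018534189603 side rim z99 0.16334142513844077 bbox [ 0.49678253 -0.24186316  0.15677913] [0.01984672 0.02190024 0.01344546]
[ 0.49583127 -0.24697692  0.4035344 ]
```

View pics/s3.png

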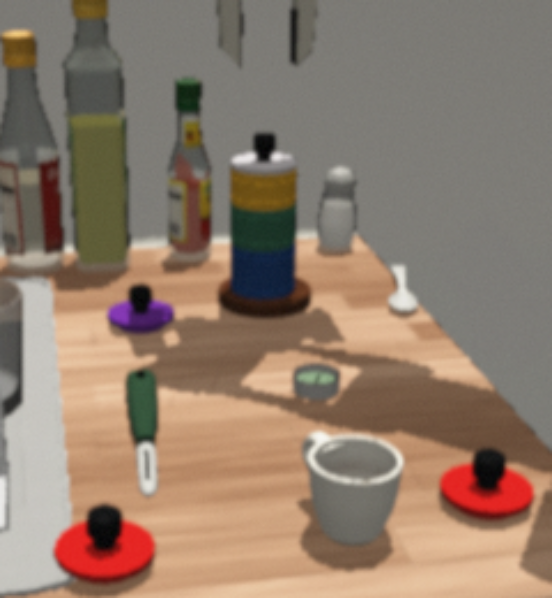

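The lid is level at (264,160). Its knob top measures about 163 mm, as expected, the stack is straight, and the cup and tea-light haven't been disturbed. I'll hand in.

```bash
python3 -c "
from cell import *
print(hand_in())"
```

```text
the job is handed in; nothing more can be done
None
```

The lunch tin is stacked blue, green, yellow and lid on the stand, all measured fully seated and upright, and handed in at about 28 s with the cup and tea-light left alone; the hand-in call returned no verdict.

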